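Shim the rocking counting scale

TASK

The counting scale rocks because its near right foot has lost its rubber and stops short of the bench: with the fingertips, push the wooden wedge beside it, thin edge first, under that bare foot until it just takes the load and the rocking stops, without jacking up or shoving the scale. Then press down firmly on the corner above that foot to check that it no longer gives, and draw back clear. Only push and press: lift nothing, keep the dish of screws on the pan, and leave the other things alone.

Things in the scene. Friction and masses are not known exactly. Their poses are not given: they have to be found in the camera images.
- scale: low white bench counting scale, about 2.2 kg, 240 (x) x 220 (y) mm; origin on the bench under its centre, x away from its display (display strip on the robot's side), z up. Housing underside 16, display strip top 52, pan rim 65 mm high. Rubber feet stand at (-92,84), (92,84), (92,-84) mm; a bare stud at (-92,-84), the near right corner, where about 3 N down tips it 7 mm to the bench
- stud_tip (a point): lowest point of the bare foot, a round-ended steel stud 12 mm thick, 26 mm in from the scale's right side and 28 mm in from its front; it hangs 7 mm above the bench while the scale stands level on its other three feet
- press_spot (a point): blank flat area of the scale's top straight above the bare stud, 52 mm above the bench, free for about 20 mm around; a test press of 7 to 10 N is ample
- wedge: hardwood wedge, 45 g, flat on the bench right of the scale: 120 x 36 mm, 18 mm thick at the heel falling evenly to 2 mm at the thin edge. Origin at centre of underside, x to the thin edge (+60 mm; heel at -60). Slides with under 1 N; meets the stud when that is 37 mm in from the thin edge, then the push rises to 5 N in about 5 mm; much farther it skews the scale. Stays where left
- wedge_heel (a point): centre of the wedge's upright heel face (36 mm wide, 18 mm high), the face to push on, 9 mm above the bench; nudged sideways near the heel, the wedge turns about a point roughly 85 mm ahead of it
- dish: round steel dish with screws, 66 mm across, 18 mm high, standing on the scale's pan; origin at the centre of its underside; must stay there
- marker: black marker lying on the bench, 136 mm long, 14 mm thick; bystander
- brush: black-handled bench brush lying on the bench, 145 mm long, 22 mm wide, 25 mm high; bystander
There are look-alikes about, which are no part of the job. There is more than one size of the wedge; the job needs the middle-sized.

How it is judged:
On the way, in this order (a step that is already met when the one before it is completed fails the run):
1. the wedge is under the bare stud and bears on it, with the scale still level (contact force between wedge and scale above 0.4 N and x of stud_tip in the frame of wedge between 0 and 0.035 m and y of stud_tip in the frame of wedge between -0.015 and 0.015 m and angle between scale's own z axis and vertical below 0.01 rad), for 0.2 s.
2. the fingers press down on that corner and the wedge carries it without the scale rocking (contact force between the fingers and scale above 5 N and horizontal distance between the grasp point and press_spot below 0.06 m and contact force between wedge and scale above 2.5 N and angle between scale's own z axis and vertical below 0.01 rad), for 0.3 s.
At the end, for the whole second after the job is handed in: The wedge lies flat under the bare stud (within 15 mm of its centre line) and bears over 0.4 N unaided; the scale is level within 0.010 rad, within 8 mm of its place, dish on its pan, all at rest. A press of over 5 N on that corner has been borne by the wedge within that level (all of step 1 and angle between wedge's own z axis and vertical below 0.03 rad and distance of scale from where it was at the start of the episode below 0.008 m and z of dish in the frame of scale above 0.055 m and linear speed of each of scale, wedge below 0.01 m/s); the robot touches nothing.
It fails at once if the wedge is lifted or tipped up (height (world z) of wedge above 0.015 m or angle between wedge's own z axis and vertical above 0.3 rad).
It fails at once if the scale is lifted or tipped (height (world z) of scale above 0.015 m or angle between scale's own z axis and vertical above 0.12 rad).
It fails at once if the scale is shoved away from its place (distance of scale from where it was at the start of the episode above 0.03 m).
It fails at once if the dish of screws is shifted off its place (distance of dish from where it was at the start of the episode above 0.04 m).
It fails at once if a bystander is moved (distance of any of marker, brush from where it was at the start of the episode above 0.02 m).
It also fails if it takes over 64 s, if anything falls off the work surface, if the arm or the gripper's body presses on something with over 40 N, if the wrist force passes 120 N, or if a joint passes its speed limit or range.

ROBOT

A 6-joint arm with a two-finger parallel gripper is mounted at the origin on a cart in front of the work surface, level with it; the furniture and walls round the work are solid. World frame = base frame: x ahead of the robot, y to its left, z up, the work surface at z = 0. Lengths are in m, angles in rad, forces in N, time in s.
With the tool pointing down it reaches from about 0.325 to 0.875 m from the base axis. Payload 4.4 kg.
Tool frame: the origin (TCP) lies at the centre of the arm's flange, where the gripper is bolted on; the fingertips stand 173 mm ahead of it and the grasp point (between the pads) lies 155 mm ahead of it; z points along the fingers, y is the direction in which the jaws open and shut (so a half turn about z gives the same grasp; the last joint's range is limited). The gripper opens to 85 mm and grips with 20 to 120 N. Pads are 22 mm wide; open, the fingers measure 114 mm over their backs; the gripper's body (76 mm by 85 mm) begins 54 mm behind the grasp point. The pads swing forward as they close: fully open they stand 13 mm farther back than shut.
Start: joints at [1.056, 0.207, 1.542, -0, 1.393, -0.15], TCP at [0.205, 0.537, 0.405] pointing down, gripper open.
Joint ranges: [-2.73, 2.73], [-0.86, 2.22], [0.23, 2.46], [-1.11, 4.25], [0.08, 2.63], [-2.82, 2.82]. Speed limits (rad/s): [2.79, 2.79, 3.14, 3.14, 3.14, 3.14].

INTERFACE

Orientations are given as a rotation vector (axis times angle).
In Python, from station import ctrl, imaging, job gives the robot as it stands. The module is installed in compiled form; this text tells all that it offers.
- The arm moves only by the shell command python3 -m crank 'ROWS' [FORCE]. ROWS is a JSON object of lists of equal length, an entry for each row: "offset": the shift along the tool's x, y, z in mm, a list of three; "turn": the turn about the tool's z in degrees; "hand": the closure in counts, from 0 (fully open) to 255 (shut). A call has 1 to 20 rows; each row shifts and turns the commanded pose from where the row before left it, along the tool's axes as they then stand; what a row does not reach is not made up. A row lasts 1/8 s, in which the tool goes at most 62.5 mm and 10.7 degrees, less where a joint would pass 70% of its speed; a pose out of reach is approached as far as the arm can. A call with a gripper value outside its range is refused whole. The fingers move at their own pace and stop on an object; FORCE is the grip in N (left out, the last holds). Time passes only in rows, so rows that do not move let the fingers close. It gives the time, the measured TCP pose, the force and the opening at its end, in the units of the state.
- ctrl.read_state(): the state, without advancing time (a new reading comes with each control period).
- imaging.get_image(name): name is "scene" or "side" or "wrist"; returns the picture (420x560x3 uint8, red, green, blue); there is no depth.
- imaging.camera_model(name): a dict with "mtx" (3x3 intrinsics, pixels), "rvec" (rotation vector, rad) and "tvec" (3), from world to camera coordinates, as OpenCV has them. Camera axes: x right, y down, z forward; pixel columns grow to the right and rows downward; lengths in m; the calibration is good to about 2 mm. A picture is of the moment at which its call begins: read the wrist's pose just before it. camera_model takes no time and is no camera call; for the wrist camera it gives the pose at the moment of the call.
- job.job_done(): hands the job in, once; it reports no verdict.
The state is a dict: "clock": time; "joints": joint angles; "joint_velocities": joint speeds; "joint_torque": joint torques, N m; "position": TCP position; "tcp_rot": TCP orientation; "force": force on the tool from outside, world axes, zero at the start; "ft_torque": the same for the moment, N m; "grip_width": opening from 0.0 (shut) to 1.0 (fully open).
Only numpy, scipy, OpenCV 4.12 (cv2) and the standard library are available. Lean on these libraries where they do the work, as an engineer would, in place of code of your own. Each camera call takes 0.05 s, during which the arm holds its last target. There are 200 camera calls.

## Working session

There is one attempt and no reset: what is moved stays moved. The work goes in short steps, Python scripts to look and compute and a shell command to move; the robot and the scene stay as the last step left them, time stands still between calls to the robot, and variables do not carry over. Pictures are saved under pics/ and viewed, about 8 in all and at most 12, crops included, and the job is handed in when it is done.

```bash
mkdir -p pics; cat > h.py <<'E'
import numpy as np, cv2
from station import ctrl, imaging, job
def snap(n,f):
    m=imaging.camera_model(n); im=imaging.get_image(n); cv2.imwrite('pics/'+f,im[...,::-1]); np.savez('pics/'+f[:-4],mtx=m['mtx'],rvec=m['rvec'],tvec=m['tvec']); return im
def ray(f,uv,z):
    m=np.load('pics/'+f+'.npz'); R,_=cv2.Rodrigues(m['rvec']); t=m['tvec'].ravel(); c=-R.T@t
    uv=np.atleast_2d(np.array(uv,float)); d=np.c_[uv,np.ones(len(uv))]@np.linalg.inv(m['mtx']).T@R
    return c+d*((z-c[2])/d[:,2])[:,None]
def proj(f,p):
    m=np.load('pics/'+f+'.npz'); return cv2.projectPoints(np.atleast_2d(np.array(p,float)),m['rvec'],m['tvec'],m['mtx'],None)[0].reshape(-1,2)
E
python3 - <<'E'
from h import *
a=snap('scene','scene0.png'); b=snap('side','side0.png')
print(ctrl.read_state())
for n in('scene0','side0'):
    m=np.load(f'pics/{n}.npz'); R,_=cv2.Rodrigues(m['rvec']); print(-R.T@m['tvec'].ravel(), m['mtx'][0,0], R[2])
E
```

```text
{'clock': 0.1, 'joints': array([ 1.05651093e+00,  2.07354774e-01,  1.54279928e+00,  7.56996984e-06,
        1.39350029e+00, -1.50484377e-01]), 'joint_velocities': array([-0.00054817, -0.00347032, -0.00318357,  0.00111354, -0.00109852,
       -0.00014589]), 'joint_torque': array([ 5.09782058e-05, -3.84090972e+01, -2.92550236e+01, -2.84353882e-05,
        4.83333104e-03,  4.38334484e-05]), 'position': array([0.20444268, 0.5370829 , 0.40363576]), 'tcp_rot': array([-5.68189968e-01, -3.08909122e+00,  3.05675683e-03]), 'force': array([-0.34924626,  0.79044053,  0.21807701]), 'ft_torque': array([ 0.02336862, -0.03624864,  0.00547943]), 'grip_width': 1.0050544988560532}
[-0.34367625 -0.83933353  0.87328416] 538.8184702200895 [ 0.59944768  0.56210453 -0.56982539]
[-0.08192031 -0.90954804  0.70133229] 407.86741162790315 [ 0.47915093  0.69275013 -0.53899132]
```

View pics/scene0.png

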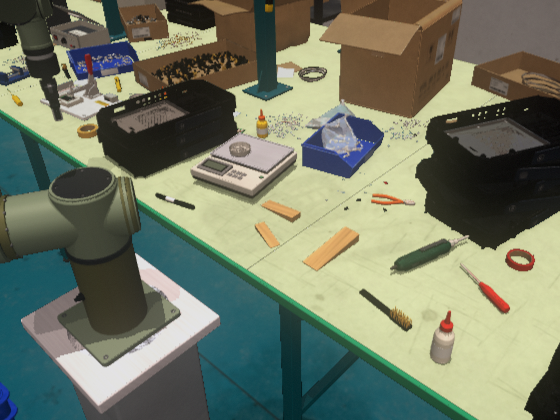

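View pics/side0.png

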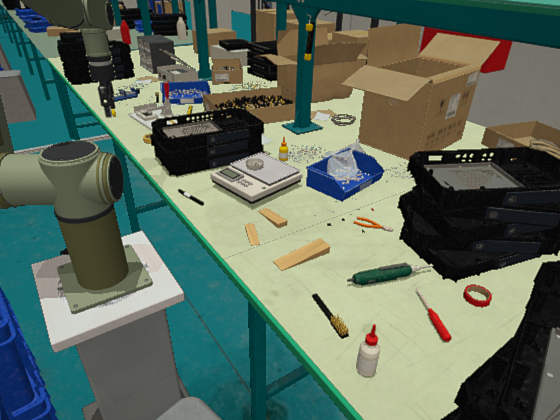

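The scene view shows three wedges, at (282,211), (267,234) and (332,249). The scale is at (243,168), with its display strip facing the robot. I'll measure the wedges on the bench plane and view an enlarged crop.

```bash
python3 - <<'E'
from h import *
for f in('scene0','side0'):
    im=cv2.imread(f'pics/{f}.png'); hsv=cv2.cvtColor(im,cv2.COLOR_BGR2HSV)
    m=cv2.inRange(hsv,(8,70,110),(24,255,255))
    m[:185]=0
    cs,_=cv2.findContours(m,cv2.RETR_EXTERNAL,cv2.CHAIN_APPROX_NONE)
    for c in cs:
        if cv2.contourArea(c)<100: continue
        p=ray(f,c[:,0,:],0.005)[:,:2]
        r=cv2.minAreaRect((p*1000).astype(np.float32)); q=cv2.approxPolyDP(c,2.5,True)[:,0]
        print(f,c[:,0].mean(0).round(),np.round(r[0]),np.round(r[1]),round(r[2],1)); print(q.tolist(),(ray(f,q,0)[:,:2]*1000).round().tolist())
im=cv2.imread('pics/scene0.png')[125:275,180:370]; cv2.imwrite('pics/crop0.png',cv2.resize(im,None,fx=4,fy=4,interpolation=cv2.INTER_CUBIC))
E
```

```text
scene0 [400. 316.] [ 402. -458.] [57. 28.] 77.8
[[390, 310], [391, 316], [392, 311], [393, 317], [396, 313], [406, 327], [410, 321], [411, 324], [401, 311], [396, 312], [395, 306]] [[409.0, -429.0], [395.0, -440.0], [409.0, -434.0], [396.0, -445.0], [410.0, -444.0], [390.0, -481.0], [410.0, -479.0], [405.0, -485.0], [422.0, -448.0], [412.0, -442.0], [426.0, -430.0]]
scene0 [332. 248.] [ 486. -207.] [185.  62.] 1.9
[[358, 233], [343, 227], [303, 262], [317, 270], [356, 242]] [[581.0, -214.0], [576.0, -169.0], [401.0, -182.0], [402.0, -226.0], [548.0, -232.0]]
scene0 [267. 234.] [415. -42.] [111.  33.] 68.5
[[255, 224], [270, 247], [279, 244], [263, 221]] [[431.0, 15.0], [389.0, -82.0], [412.0, -91.0], [454.0, 9.0]]
scene0 [281. 210.] [521.   3.] [ 51. 120.] 1.1
[[261, 205], [290, 221], [300, 215], [299, 211], [271, 200]] [[504.0, 66.0], [502.0, -46.0], [541.0, -48.0], [553.0, -34.0], [540.0, 62.0]]
scene0 [385. 199.] [ 756. -184.] [55. 91.] 41.3
[[372, 194], [390, 200], [371, 199], [371, 202], [404, 203], [387, 194]] [[754.0, -136.0], [762.0, -191.0], [731.0, -148.0], [719.0, -157.0],
[... 435 characters left out ...]
 270], [328, 252]] [[578.0, -205.0], [575.0, -162.0], [401.0, -180.0], [401.0, -224.0], [554.0, -230.0]]
side0 [252. 234.] [416. -41.] [113.  30.] 69.9
[[245, 224], [250, 244], [259, 244], [253, 224]] [[428.0, 20.0], [388.0, -79.0], [410.0, -92.0], [448.0, 7.0]]
side0 [367. 223.] [ 753. -189.] [53. 95.] 25.9
[[353, 221], [362, 226], [383, 229], [364, 217], [357, 218], [371, 222], [371, 225]] [[725.0, -147.0], [729.0, -184.0], [773.0, -231.0], [771.0, -149.0], [748.0, -141.0], [769.0, -182.0], [757.0, -195.0]]
side0 [273. 217.] [521.   3.] [ 47. 119.] 0.7
[[258, 210], [277, 227], [286, 224], [285, 219], [269, 209]] [[505.0, 70.0], [502.0, -47.0], [535.0, -48.0], [549.0, -23.0], [539.0, 56.0]]
```

View pics/crop0.png

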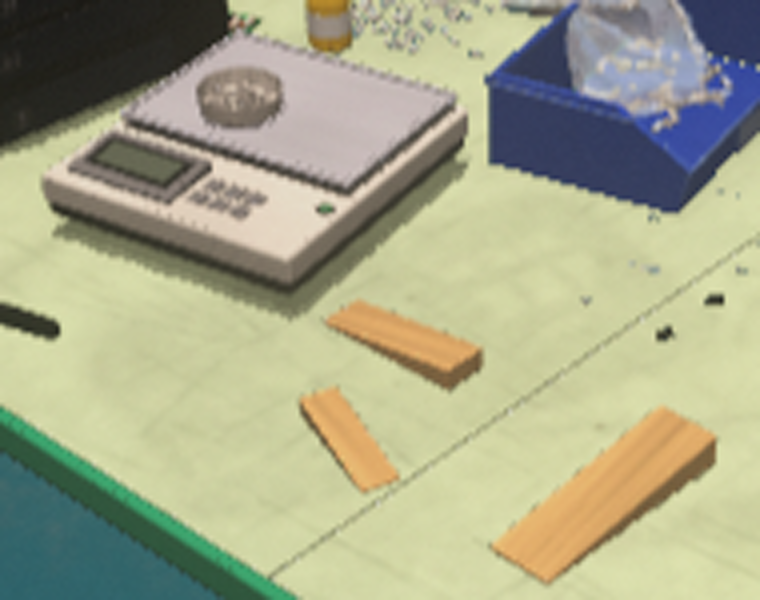

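The candidates measure as follows:
- (282,210) is about 116 x 37 mm, has a thick heel and points at the scale. This is the middle size.
- (267,234) is about 107 x 25 mm, so it is the small one.
- (332,249) is about 178 x 45 mm, so it is the large one.

The crop confirms that (282,210) is the target, with its heel on the far right from the scale. Next I'll estimate the scale's pose and where the wrist camera needs to go.

```bash
python3 - <<'E'
from h import *
# crop0 px -> scene
c=lambda x,y:(180+(x-1.5)/4,125+(y-1.5)/4)
top=ray('scene0',[c(290,264),c(45,185)],0.052)[:,:2]*1000
bot=ray('scene0',[c(290,288),c(50,212)],0.016)[:,:2]*1000
rear=ray('scene0',[c(468,118)],0.052)[:,:2]*1000
print(top,bot,rear)
m=imaging.camera_model('wrist'); R,_=cv2.Rodrigues(m['rvec']); s=ctrl.read_state(); T,_=cv2.Rodrigues(s['tcp_rot'])
print('cam in tool',T.T@(-R.T@m['tvec'].ravel()-s['position']),'axes',(T.T@R.T).round(3),m['mtx'][0,0])
print(T.round(3))
E
```

```text
[[485.41980187  78.72549678]
 [439.80477981 287.87200274]] [[500.46308237  97.04141454]
 [452.19643449 304.15436751]] [[714.95701041 120.55677904]]
cam in tool [0.08301758 0.00045138 0.02962816] axes [[-0.001 -0.948 -0.319]
 [ 1.    -0.001 -0.001]
 [ 0.001 -0.319  0.948]] 296.3582620851047
[[-0.935  0.356 -0.001]
 [ 0.356  0.935 -0.002]
 [ 0.    -0.002 -1.   ]]
```

Estimated scale yaw is about 11°, with the stud near (510, 113) mm. The wedge axis runs along +y at x≈521. Now I'll square the tool, close the fingers and move to behind the heel, above it.

```bash
python3 -m crank '{"offset":[[0,0,0],[0,0,0],[-26,-53,4],[-26,-53,4],[-26,-53,4],[-26,-53,4],[-26,-53,4],[-26,-53,4],[-26,-53,4],[-26,-53,4],[-26,-53,4],[-26,-53,4],[-26,-53,4],[-26,-53,4],[0,0,0],[0,0,0]],"turn":[-10.4,-10.4,0,0,0,0,0,0,0,0,0,0,0,0,0,0],"hand":[255,255,255,255,255,255,255,255,255,255,255,255,255,255,255,255]}' 20
python3 -c "
from h import *
snap('wrist','w1.png')"
```

```text
clock: 2.1
position: [0.5157, -0.0987, 0.3559]
tcp_rot: [-0.002, -3.14, -0.002]
force: [-0.1, 0.1, 0.5]
grip_width: -0.001
```

View pics/w1.png

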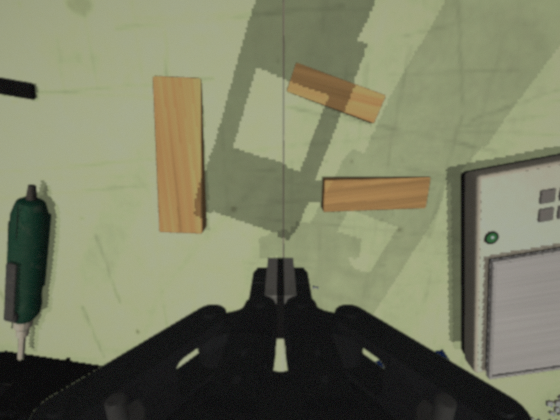

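The wrist view shows the middle wedge from its heel at (323,195) to its thin edge at (430,193). The scale's near right corner is at about (475,173), with the right side running down to (487,375). Measuring both now.

```bash
python3 - <<'E'
from h import *
im=cv2.imread('pics/w1.png'); hsv=cv2.cvtColor(im,cv2.COLOR_BGR2HSV)
m=cv2.inRange(hsv,(5,90,60),(24,255,255)); m[:,:310]=0; m[:160]=0; m[225:]=0; m[:,450:]=0
c=max(cv2.findContours(m,cv2.RETR_EXTERNAL,cv2.CHAIN_APPROX_NONE)[0],key=cv2.contourArea)
r=cv2.boxPoints(cv2.minAreaRect(c)); print(r.round(1).tolist()); q=cv2.approxPolyDP(c,2.5,True)[:,0]; print(q.tolist())
for z in(0,.002,.018): print(z,(ray('w1',q,z)[:,:2]*1000).round(1).tolist())
# scale: dark edge/white boundary per row (right side), per col (front)
g=cv2.cvtColor(im,cv2.COLOR_BGR2GRAY).astype(int)
for v in range(185,345,20): print(v,g[v,454:492].tolist())
print('cols')
for u in range(485,560,15): print(u,g[145:180,u].tolist())
E
```

```text
[[321.6000061035156, 178.0], [429.0, 176.5], [429.5, 209.60000610351562], [322.1000061035156, 211.1999969482422]]
[[429, 177], [324, 178], [322, 207], [324, 211], [424, 207]]
0 [[500.0, 68.8], [500.8, -48.5], [534.8, -49.3], [539.6, -46.7], [535.1, 68.5]]
0.002 [[499.6, 67.8], [500.4, -48.8], [534.1, -49.5], [539.0, -47.0], [534.4, 67.5]]
0.018 [[496.3, 59.6], [497.1, -51.2], [529.1, -51.9], [533.7, -49.5], [529.4, 59.4]]
185 [91, 92, 91, 90, 91, 89, 70, 36, 13, 16, 34, 49, 54, 56, 61, 62, 61, 60, 61, 62, 62, 70, 89, 110, 127, 140, 151, 161, 165, 165, 165, 166, 165, 164, 166, 165, 166, 165]
205 [93, 92, 91, 92, 90, 88, 73, 42, 20, 18, 38, 53, 58, 59, 59, 60, 60, 60, 60, 62, 65, 74, 93, 114, 133, 145, 156, 162, 166, 165, 167, 167, 164, 166, 165, 166, 165, 167]
225 [92, 92, 93, 92, 92, 86, 71, 39, 18, 19, 36, 51, 57, 59, 60, 59, 60, 60, 61, 64, 67, 83, 104, 123, 142, 152, 163, 165, 166, 166, 166, 166, 165, 165, 166, 165, 167, 165]
245 [92, 94, 94, 96, 94, 90, 73, 42, 19, 20, 34, 49, 58, 58, 60, 57, 61, 61, 61, 61, 71, 90, 109, 128, 144, 156, 162, 165, 165, 165, 166, 166, 165, 162, 160,
[... 852 characters left out ...]
, 161, 164]
500 [161, 161, 160, 160, 160, 159, 159, 160, 159, 159, 160, 155, 134, 116, 112, 111, 110, 110, 105, 81, 55, 59, 66, 70, 72, 78, 98, 121, 141, 151, 158, 161, 162, 164, 164]
515 [160, 161, 161, 162, 163, 162, 161, 159, 149, 132, 120, 114, 115, 114, 110, 102, 79, 59, 54, 63, 68, 71, 76, 94, 117, 137, 149, 155, 160, 163, 163, 163, 163, 162, 163]
530 [161, 160, 161, 161, 162, 155, 137, 120, 113, 114, 115, 116, 111, 94, 66, 57, 65, 69, 72, 76, 87, 107, 131, 144, 151, 156, 159, 159, 160, 159, 161, 162, 161, 160, 162]
545 [160, 156, 137, 117, 113, 114, 115, 114, 114, 112, 102, 77, 58, 61, 67, 69, 73, 81, 102, 124, 139, 147, 153, 156, 158, 158, 159, 157, 159, 158, 159, 158, 158, 158, 159]
```

```bash
python3 - <<'E'
from h import *
for z in (.016,.022):
    P=ray('w1',[(460.7,190),(461.3,325),(485,167),(500,164),(530,158.5),(545,155.5)],z)[:,:2]*1000
    side=P[:2]; fr=P[2:]
    ds=side[1]-side[0]; df=fr[-1]-fr[0]
    t=np.linalg.solve(np.c_[ds,-df],fr[0]-side[0]); C=side[0]+t[0]*ds
    a1=np.degrees(np.arctan2(ds[1],ds[0])); a2=np.degrees(np.arctan2(-df[0],df[1]))
    a=np.radians(a2); ex=np.array([np.cos(a),np.sin(a)]); ey=np.array([-ex[1],ex[0]])
    for aa in (a1,a2):
        a=np.radians(aa); ex=np.array([np.cos(a),np.sin(a)]); ey=np.array([-ex[1],ex[0]]); print(z,C,aa,'stud',C+28*ex+26*ey)
# same from top flat edge midpoint of the rounding, z 52
P=ray('w1',[(477,190),(474.5,325),(485,175.5),(545,164)],.050)[:,:2]*1000; print(P)
# scene-side cross-check: project stud press point
print(proj('scene0',[[.512,.112,.052]]),proj('w1',[[.512,.112,.052]]))
E
```

```text
0.016 [491.0574183   93.14217254] 11.047175839721309 stud [513.55652453 124.02566682]
0.016 [491.0574183   93.14217254] 11.196241511601333 stud [513.4760993  124.08409786]
0.022 [489.93133782  89.4514057 ] 11.047175839721293 stud [512.43044405 120.33489997]
0.022 [489.93133782  89.4514057 ] 11.19624151160138 stud [512.35001882 120.39333101]
[[502.44039555  91.34126729]
 [658.8529402  121.11032168]
 [488.37528428  95.96967138]
 [477.64855405 149.6509716 ]]
[[250.65925652 182.34141346]] [[497.68113759 200.107918  ]]
```

Stud is at about (513,122) mm and the wedge centre line is at x≈517, parallel to +y, so y is about 4 mm off against the 15 mm allowed. A straight push will do. The heel is at y≈−50, and first contact with the stud should come with the heel at y≈39. I'll descend behind the heel.

```bash
python3 -m crank '{"offset":[[-1,0,50],[0,0,50],[0,0,40],[0,0,25],[0,0,11],[0,0,0],[0,0,0]],"turn":[0,0,0,0,0,0,0],"hand":[255,255,255,255,255,255,255]}'
python3 -m crank '{"offset":[[0,10,0],[0,10,0],[0,6,0],[0,6,0],[0,6,0],[0,0,0]],"turn":[0,0,0,0,0,0],"hand":[255,255,255,255,255,255]}'
```

```text
clock: 3.02
position: [0.5179, -0.0987, 0.1821]
tcp_rot: [0.0, 3.139, -0.001]
force: [0.1, -0.4, -0.2]
grip_width: 0.005
clock: 3.78
position: [0.5171, -0.0604, 0.1806]
tcp_rot: [-0.0, -3.141, -0.0]
force: [-0.8, -0.8, -0.4]
grip_width: 0.001
```

```bash
python3 -m crank '{"offset":[[0,6,0],[0,8,1],[0,8,1],[0,8,0],[0,8,0],[0,8,0],[0,6,0],[0,4,0],[0,0,0]],"turn":[0,0,0,0,0,0,0,0,0],"hand":[255,255,255,255,255,255,255,255,255]}'
python3 -c "
from h import *
snap('wrist','w2.png')"
```

```text
clock: 4.9
position: [0.5172, -0.0046, 0.1787]
tcp_rot: [-0.001, -3.142, -0.0]
force: [0.8, 0.4, 0.6]
grip_width: -0.001
```

View pics/w2.png

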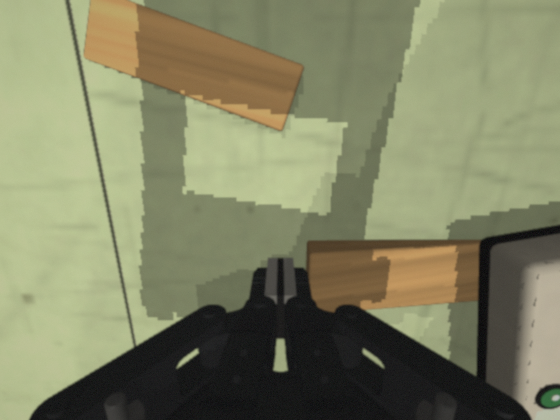

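The wedge's thin edge is now under the scale, with the heel at u≈307. Its far edge runs from (310,310) to (480,300) and its near edge at v≈241 is level. I'll measure the heel and axis, and recheck the stud from this nearer view.

```bash
python3 - <<'E'
from h import *
im=cv2.imread('pics/w2.png'); hsv=cv2.cvtColor(im,cv2.COLOR_BGR2HSV)
m=cv2.inRange(hsv,(5,90,40),(24,255,255)); m[:235]=0; m[:,:303]=0
ye=[];fe=[]
for u in range(330,475,5):
    v=np.flatnonzero(m[:,u]); ye.append((u,v[0]-.5)); fe.append((u,v[-1]+.5))
n=ray('w2',ye,0)[:,:2]*1000
# far top edge: height 18-16*s ; iterate y of heel
hy=ray('w2',[(307,255)],.018)[0,1]*1000; print('heel y z18',hy,'z0',ray('w2',[(307,255)],0)[0,:2])
f=[]
for p in fe:
    z=.009
    for _ in range(5):
        q=ray('w2',[p],z)[0]; z=.018-.016*np.clip((q[1]*1000-hy)/120,0,1)
    f.append(q[:2]*1000)
f=np.array(f)
for nm,e in(('near',n),('far',f)):
    k=np.polyfit(e[:,1],e[:,0],1); print(nm,'slope deg',np.degrees(np.arctan(k[0])),'x at stud y122',np.polyval(k,122),'x at heel',np.polyval(k,hy))
g=cv2.cvtColor(im,cv2.COLOR_BGR2GRAY).astype(int)
print(g[250:330:20,470:500].tolist()); print([g[225:250,u].tolist() for u in(500,540)])
E
```

```text
heel y z18 9.241197830896331 z0 [0.50923754 0.01104481]
near slope deg -0.4099739963406873 x at stud y122 499.91812675489314 x at heel 500.72497441650165
far slope deg 2.090834967584441 x at stud y122 536.7944853644781 x at heel 532.6778688316004
[[97, 96, 96, 97, 96, 96, 94, 90, 77, 52, 25, 14, 17, 16, 18, 18, 19, 14, 17, 28, 43, 59, 65, 68, 69, 70, 71, 68, 69, 70], [97, 97, 96, 97, 96, 98, 97, 92, 75, 39, 16, 15, 14, 18, 11, 17, 19, 15, 23, 40, 58, 66, 68, 68, 68, 67, 69, 68, 67, 67], [88, 88, 87, 88, 88, 89, 86, 74, 51, 26, 17, 15, 16, 17, 23, 16, 15, 21, 31, 52, 64, 67, 72, 70, 68, 69, 69, 68, 66, 68], [105, 103, 105, 105, 104, 105, 100, 81, 49, 26, 16, 19, 16, 20, 15, 22, 20, 30, 48, 65, 68, 69, 69, 68, 68, 69, 68, 67, 70, 68]]
[[105, 107, 106, 107, 106, 107, 107, 105, 100, 80, 50, 26, 22, 17, 19, 17, 18, 32, 48, 66, 72, 73, 71, 71, 71], [104, 99, 82, 53, 29, 21, 17, 12, 18, 22, 23, 44, 61, 70, 74, 73, 71, 74, 75, 73, 74, 74, 77, 74, 77]]
```

The stud sits about 5 mm off the wedge's centre line, which is inside the 15 mm tolerance. Contact is expected at TCP y≈+24 mm, so I'll continue in smaller steps and watch the force.

```bash
python3 -m crank '{"offset":[[0,6,0],[0,6,0],[0,5,0],[0,3,0],[0,2,0],[0,0,0],[0,0,0]],"turn":[0,0,0,0,0,0,0],"hand":[255,255,255,255,255,255,255]}'
python3 -m crank '{"offset":[[0,1,0],[0,1,0],[0,0,0],[0,0,0]],"turn":[0,0,0,0],"hand":[255,255,255,255]}'
python3 -m crank '{"offset":[[0,1,0],[0,1,0],[0,0,0],[0,0,0]],"turn":[0,0,0,0],"hand":[255,255,255,255]}'
```

```text
clock: 5.82
position: [0.5172, 0.0171, 0.1787]
tcp_rot: [-0.001, -3.142, -0.0]
force: [0.2, 0.8, 0.6]
grip_width: 0.0
clock: 6.32
position: [0.5172, 0.0191, 0.1787]
tcp_rot: [0.001, 3.142, 0.0]
force: [0.3, 0.8, 0.5]
grip_width: 0.0
clock: 6.82
position: [0.5172, 0.0211, 0.1787]
tcp_rot: [0.001, 3.142, -0.0]
force: [0.5, 0.0, -0.2]
grip_width: 0.002
```

```bash
for i in 1; do :; done
python3 -m crank '{"offset":[[0,1,0],[0,1,0],[0,0,0],[0,0,0]],"turn":[0,0,0,0],"hand":[255,255,255,255]}'
python3 -m crank '{"offset":[[0,1,0],[0,0,0],[0,0,0]],"turn":[0,0,0],"hand":[255,255,255]}'
python3 -m crank '{"offset":[[0,1,0],[0,0,0],[0,0,0]],"turn":[0,0,0],"hand":[255,255,255]}'
python3 -c "
from h import *
print(np.mean([(imaging.get_image('wrist') is None) or ctrl.read_state()['force'] for _ in range(6)],axis=0))"
```

```text
clock: 7.32
position: [0.5172, 0.0231, 0.1787]
tcp_rot: [0.001, 3.142, -0.0]
force: [1.4, -0.9, -0.0]
grip_width: 0.001
clock: 7.7
position: [0.5172, 0.0241, 0.1787]
tcp_rot: [0.001, 3.142, -0.0]
force: [0.4, -3.1, 0.2]
grip_width: -0.002
clock: 8.07
position: [0.5172, 0.0251, 0.1787]
tcp_rot: [0.001, 3.142, -0.0]
force: [-0.3, -3.9, -0.7]
grip_width: 0.001
[ 0.26364382 -4.544631   -0.62700492]
```

The push force rises from y=23 and reaches about 4.5 N at 25 mm, so the stud is in contact. One more millimetre, then I'll check.

```bash
python3 -m crank '{"offset":[[0,1,0],[0,0,0],[0,0,0]],"turn":[0,0,0],"hand":[255,255,255]}'
python3 -c "
from h import *
print(np.mean([(imaging.get_image('wrist') is None) or ctrl.read_state()['force'] for _ in range(6)],axis=0))
snap('scene','s3.png')
im=cv2.imread('pics/s3.png')[125:245,180:340]; cv2.imwrite('pics/crop3.png',cv2.resize(im,None,fx=5,fy=5,interpolation=cv2.INTER_CUBIC))
d=cv2.absdiff(cv2.imread('pics/s3.png'),cv2.imread('pics/scene0.png'))[155:175,185:230]; print(d.mean())"
```

```text
clock: 8.75
position: [0.5172, 0.0261, 0.1787]
tcp_rot: [0.001, 3.142, -0.0]
force: [-0.3, -5.6, -0.3]
grip_width: -0.003
[ 0.00776841 -4.91291536 -0.63418083]
9.89925925925926
```

View pics/crop3.png

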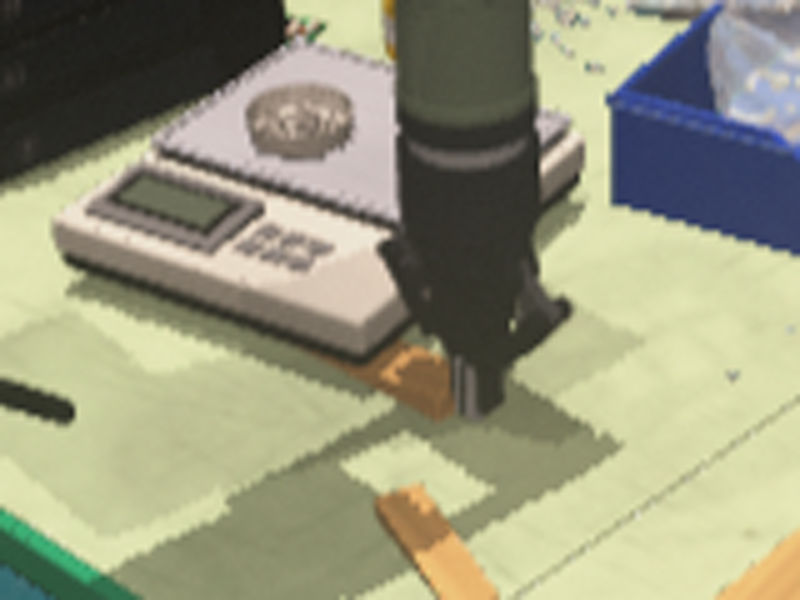

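The push is at 5 N and the wedge sits under the near right corner, with the scale visibly in place (corner at about (360,350) in the crop). I'll retract from the heel, rise and look.

```bash
python3 -m crank '{"offset":[[0,-2,0],[0,-8,0],[0,-15,0],[0,-10,-30],[0,0,-40],[0,0,-45],[0,0,0],[0,0,0]],"turn":[0,0,0,0,0,0,0,0],"hand":[255,255,255,255,255,255,255,255]}'
python3 -c "
from h import *
snap('wrist','w4.png')"
```

```text
clock: 10.1
position: [0.5168, -0.0093, 0.2934]
tcp_rot: [-0.002, -3.141, -0.0]
force: [0.3, -0.8, 0.2]
grip_width: 0.003
```

View pics/w4.png

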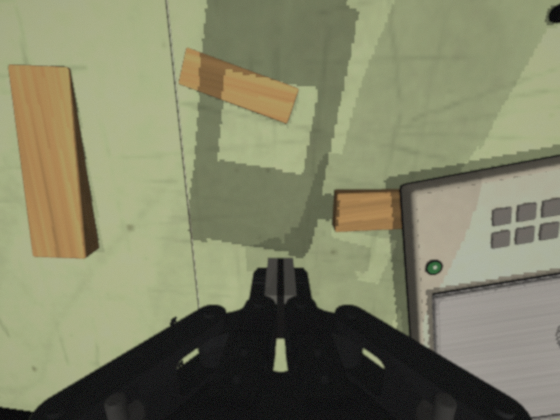

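Wrist view: the wedge heel is at (334,211), emerging straight from under the corner at (402,186). The LED is at (434,267). I'll recompute the stud and press spot relative to the wedge.

```bash
python3 - <<'E'
from h import *
im=cv2.imread('pics/w4.png'); g=cv2.cvtColor(im,cv2.COLOR_BGR2GRAY).astype(int)
def edge(a): # first drop halfway to dark
    a=np.array(a); i=np.flatnonzero(a<58)[0]; return i-1+(a[i-1]-58)/(a[i-1]-a[i])
side=[(395+edge(g[v,395:430]),v) for v in range(240,320,8)]
fr=[(u,140+edge(g[140:200,u])) for u in range(480,556,8)]
S=ray('w4',side,.016)[:,:2]*1000; F=ray('w4',fr,.016)[:,:2]*1000
ks=np.polyfit(S[:,0],S[:,1],1); kf=np.polyfit(F[:,1],F[:,0],1)
x=(kf[0]*ks[1]+kf[1])/(1-kf[0]*ks[0]); C=np.array([x,np.polyval(ks,x)])
a=(np.arctan(ks[0])-np.arctan(kf[0]))/2; print('yaw',np.degrees(np.arctan(ks[0])),-np.degrees(np.arctan(kf[0])),'corner',C)
ex=np.array([np.cos(a),np.sin(a)]); ey=np.array([-ex[1],ex[0]]); st=C+28*ex+26*ey; print('stud',st,'px press',proj('w4',[[*st/1000,.052]]))
hsv=cv2.cvtColor(im,cv2.COLOR_BGR2HSV); m=cv2.inRange(hsv,(5,90,40),(24,255,255)); m[:180]=0;m[:,:325]=0
us=range(342,396,4); n=ray('w4',[(u,np.flatnonzero(m[:240,u])[0]-.5) for u in us],0)[:,:2]*1000
f=ray('w4',[(u,np.flatnonzero(m[:240,u])[-1]+.5) for u in us],.015)[:,:2]*1000
print('near',n[[0,-1]],'far',f[[0,-1]],'heel',ray('w4',[(334,200)],.018)[0,:2]*1000)
E
```

```text
yaw 11.081630383481262 11.142030050722541 corner [492.36842026  92.52734273]
stud [514.83266225 123.43620605] px press [[452.89543251 224.65602723]]
near [[500.05685161  48.07518072]
 [500.16272962  95.64615983]] far [[535.34802215  47.36813459]
 [532.53960751  94.06301465]] heel [504.83940744  37.9129977 ]
```

The stud is at (514,123). The wedge is centred on x≈517 with its heel at y≈38, and the scale has not moved by more than about 1 mm. The press spot at pixel (453,225) is blank. Moving above it and down.

```bash
python3 -m crank '{"offset":[[1,40,0],[1,46,0],[1,46,0],[0,0,30],[0,0,20],[0,0,10],[0,0,0],[0,0,0]],"turn":[0,0,0,0,0,0,0,0],"hand":[255,255,255,255,255,255,255,255]}'
python3 -m crank '{"offset":[[0,0,2],[0,0,2],[0,0,1],[0,0,0],[0,0,0]],"turn":[0,0,0,0,0],"hand":[255,255,255,255,255]}'
python3 -m crank '{"offset":[[0,0,1],[0,0,0],[0,0,0]],"turn":[0,0,0],"hand":[255,255,255]}'
```

```text
clock: 11.15
position: [0.5147, 0.1229, 0.2341]
tcp_rot: [0.002, 3.141, 0.0]
force: [-0.1, 0.2, -0.2]
grip_width: 0.001
clock: 11.78
position: [0.5143, 0.1231, 0.2287]
tcp_rot: [0.001, 3.141, 0.0]
force: [0.0, -0.6, -0.3]
grip_width: 0.0
clock: 12.15
position: [0.5143, 0.1231, 0.2277]
tcp_rot: [-0.001, -3.142, -0.0]
force: [0.2, 0.1, 0.2]
grip_width: 0.002
```

```bash
python3 -m crank '{"offset":[[0,0,1],[0,0,0.5],[0,0,0.5],[0,0,0],[0,0,0]],"turn":[0,0,0,0,0],"hand":[255,255,255,255,255]}'
python3 -m crank '{"offset":[[0,0,0.5],[0,0,0],[0,0,0]],"turn":[0,0,0],"hand":[255,255,255]}'
python3 -m crank '{"offset":[[0,0,0.5],[0,0,0],[0,0,0]],"turn":[0,0,0],"hand":[255,255,255]}'
```

```text
clock: 12.78
position: [0.5143, 0.1231, 0.2257]
tcp_rot: [0.001, 3.142, -0.0]
force: [0.2, 0.1, -0.3]
grip_width: -0.0
clock: 13.15
position: [0.5143, 0.1231, 0.2253]
tcp_rot: [0.001, 3.141, -0.0]
force: [0.0, -1.5, 0.5]
grip_width: -0.001
clock: 13.52
position: [0.5144, 0.1231, 0.2252]
tcp_rot: [0.001, 3.141, -0.0]
force: [-1.4, 0.1, 6.5]
grip_width: -0.002
```

```bash
python3 -m crank '{"offset":[[0,0,0.2],[0,0,0],[0,0,0],[0,0,0],[0,0,0]],"turn":[0,0,0,0,0],"hand":[255,255,255,255,255]}'
```

```text
clock: 14.15
position: [0.5144, 0.1231, 0.2251]
tcp_rot: [0.001, 3.141, -0.0]
force: [-2.6, -1.0, 6.9]
grip_width: -0.0
```

```bash
python3 -m crank '{"offset":[[0,0,0.2],[0,0,0],[0,0,0],[0,0,0]],"turn":[0,0,0,0],"hand":[255,255,255,255]}'
python3 -c "
from h import *
print(np.mean([(imaging.get_image('wrist') is None) or ctrl.read_state()['force'] for _ in range(8)],axis=0),ctrl.read_state()['position'])"
```

```text
clock: 14.65
position: [0.5144, 0.1231, 0.2251]
tcp_rot: [0.001, 3.142, -0.0]
force: [-2.7, -0.8, 6.6]
grip_width: 0.003
[-2.94123705 -0.52630193  7.22074136] [0.51439419 0.12312617 0.22510065]
```

The corner held 7.2 N for over a second with under 0.2 mm of give. Drawing back up and clear, then a final check.

```bash
python3 -m crank '{"offset":[[0,0,-3],[0,0,-15],[0,0,-45],[0,-45,-15],[0,-50,0],[0,-37,0],[0,0,0],[0,0,0],[0,0,0]],"turn":[0,0,0,0,0,0,0,0,0],"hand":[255,255,255,255,255,255,255,255,255]}'
python3 - <<'E'
from h import *
snap('wrist','w5.png'); a=cv2.imread('pics/w4.png'); im=cv2.imread('pics/w5.png')
cv2.imwrite('pics/cmp.png',np.hstack([a[150:350,320:],im[150:350,320:]]))
g=cv2.cvtColor(im,cv2.COLOR_BGR2GRAY).astype(int)
def edge(a):
    a=np.array(a); i=np.flatnonzero(a<58)[0]; return i-1+(a[i-1]-58)/(a[i-1]-a[i])
S=ray('w5',[(395+edge(g[v,395:430]),v) for v in range(240,320,8)],.016)[:,:2]*1000
F=ray('w5',[(u,140+edge(g[140:200,u])) for u in range(480,556,8)],.016)[:,:2]*1000
ks=np.polyfit(S[:,0],S[:,1],1); kf=np.polyfit(F[:,1],F[:,0],1)
x=(kf[0]*ks[1]+kf[1])/(1-kf[0]*ks[0]); print('corner',x,np.polyval(ks,x),np.degrees(np.arctan(ks[0])))
print('heel',ray('w5',[(334,200)],.018)[0,:2]*1000)
E
```

```text
clock: 16.18
position: [0.5141, -0.0079, 0.3024]
tcp_rot: [0.001, -3.142, -0.0]
force: [-0.1, 0.1, -0.7]
grip_width: -0.003
corner 492.2953035347474 92.50615162950804 11.009704619306223
heel [504.7910654   41.03684289]
```

View pics/cmp.png

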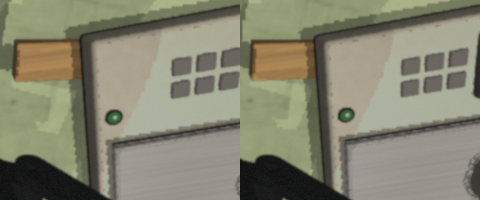

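The wedge and scale look the same before and after the press: the corner is at (492.3, 92.5) mm both times. The gripper is clear, so I'm handing the job in.

```bash
python3 -c "
from station import job; print(job.job_done())"
```

```text
the job is handed in; nothing more can be done
None
```

I pushed the middle-sized wedge straight under the bare stud until the push reached about 5 N, then backed off. I then pressed the corner above the stud, drew back clear and handed the job in at about 16 s of the 64 s; it reports no verdict.

- **Press test:** the corner held about 7 N for over a second and gave less than 0.2 mm. I stopped at the low end of the 7 to 10 N range.
- **Scale:** its near right corner measured (492.3, 92.5) mm before and after the press. Compared with before the push, it had moved about 1.5 mm, roughly the accuracy of the calibration.
- **Wedge:** before the press, the stud was about 3 mm off its centre line. The last picture shows the wedge unchanged. My final heel reading (y≈41 mm instead of 38) used an old pixel position, so it does not count as a check.
- **Disagreement between views:** the scene and wrist cameras put the wedge 4 mm apart in x. I relied on the wrist camera, which was closer.
- **Not measured:** whether the wedge bears over 0.4 N unaided, and the scale's tilt. I infer both from the push force, the press and the pictures.
- **Left alone:** the dish was still on the pan just before the press, and its edge shows there afterwards. I did not check the marker and brush again at the end, but no move went near them.

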